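# Take the twist-locked bell cover off the mixing pot

### The job

Take the metal bell cover off the mixing pot by its wooden grip and set it down, rim down and wholly on the round cork mat, without letting it drop; let go of it there. The cover is caught on the pot at an angle you cannot see: turn it and feel with light upward pulls where it comes free, and never pull the pot up out of its square nest. Leave the other things on the table where they are.

Things in the scene. Friction and masses are not known exactly. Their poses are not given: they have to be found in the camera images.
- cover: aluminium bell cover upside-down over the pot: 112 mm outside diameter, wall 4 mm, roof top 72 mm above the rim, about 0.3 kg. On the roof a wooden bar grip 70 mm long (cover x), 18 mm thick (y, pinch here), 38 mm tall. Origin: centre of the rim's plane, z up. In place the roof rests on the pot's mouth, rim 16 mm above the table, and it turns freely either way without any stop
- cover_grip (a point): point on the cover's axis inside the wooden grip, 95 mm above the rim (23 mm above the roof, 15 mm below the grip's top); x along the bar, y across its 18 mm thickness
- cover_lugs (a point): point on the cover's axis, 11 mm above the rim, level with three inward lugs 120 degrees apart (hidden inside). They sit under the pot's collar: the cover rises 3 mm freely, then the pot is pulled too. With the lugs within about 7 degrees of the collar's gaps it lifts straight off; it is clear once raised 80 mm
- pot_collar (a point): point on the pot's axis, 34 mm above its underside: mid-height of the hidden flat collar (8 mm thick, clamped, will not turn) with three gaps 120 degrees apart. At the start the lugs are 18 to 102 degrees from the next gaps, in either direction (both angles add up to 120). This angle differs every time, cannot be seen, and is not shown by this point's axes
- pot: round steel mixing pot, 80 mm outside diameter, mouth 80 mm above its underside, on a square foot 100 x 100 x 8 mm; 0.8 kg give or take 20 percent. Origin: centre of the foot's underside, z up. Loose, but its foot sits in the nest, which keeps it from turning more than about 3 degrees
- nest: grey square locating nest fixed to the table, 130 x 130 mm, 12 mm high, with a recess 104 x 104 mm and 8 mm deep (floor 4 mm above the table) holding the pot's foot. Origin: centre of its underside on the table
- mat: round cork mat fixed to the table, 200 mm diameter, 4 mm thick, where the cover is to be put. Origin: centre of its underside on the table
- jar: bystander: white ink jar with black lid, 72 mm diameter, 100 mm high; origin at the centre of its underside
- squeegee: bystander: squeegee lying flat, wooden bar with rubber blade, 240 mm long (x), about 70 mm wide, 26 mm high; origin on the table below its middle
- spatula: bystander: spatula lying flat, 250 mm long along its x; origin on the table below it
- tub: bystander: empty white plastic tub, 80 mm diameter, 80 mm high; origin at the centre of its underside
Not all that is in view belongs to the job. Leave any green, orange or pink look-alike of the pot alone.

How it is judged:
By the outcome, as a careful person would: the job done as asked, in the order asked, and still so for the second after the job is handed in, with the robot touching nothing.
It also fails if it takes over 58 s, if anything falls off the work surface, if the arm or the gripper's body presses on something with over 40 N, if the wrist force passes 120 N, or if a joint passes its speed limit or range.

### The arm

A 6-joint arm with a two-finger parallel gripper is mounted at the origin on the work surface. World frame = base frame: x ahead of the robot, y to its left, z up, the work surface at z = 0. Lengths are in m, angles in rad, forces in N, time in s.
With the tool pointing down it reaches from about 0.375 to 0.9 m from the base axis. Payload 3.1 kg.
Tool frame: the origin (TCP) lies at the very end of the fingers, on their centre line; the grasp point (between the pads) lies 19 mm behind it (manip.grasp_offset is the distance from the TCP to the grasp point, in m); y points along the fingers, z is the direction in which the jaws open and shut, and the axes are right-handed (so a half turn about y gives the same grasp; the last joint's range is limited). The gripper opens to 85 mm and grips with 20 to 120 N. Pads are 22 mm wide; open, the fingers measure 114 mm over their backs; the gripper's body (76 mm by 85 mm) begins 54 mm behind the grasp point. The pads swing forward as they close: fully open they stand 13 mm farther back than shut.
Start: joints at [0.988, 0.527, 1.433, -0, 1.181, -0.178], TCP at [0.246, 0.574, 0.231] pointing down, gripper open.
Joint ranges: [-3.08, 3.08], [-0.75, 2.2], [0.22, 2.44], [-1.43, 4.57], [0, 2.65], [-2.85, 2.85]. Speed limits (rad/s): [2.79, 2.79, 3.14, 3.14, 3.14, 3.14].

### API

Orientations are given as a unit quaternion [x, y, z, w].
In Python, from station import manip gives the robot as it stands.
- The arm moves only by the tool apply_moves, never from a script. Its argument "motion" is a list of rows, each a list of 5 numbers: the finger opening in mm, from 0 to 85.4, then the shift along the tool's x, y, z in units of 30 mm (1.0 is 30 mm), then the turn about the tool's y in units of 10 degrees (1.0 is 10 degrees). In form: [[fingers, x, y, z, twist], ...]. A call has 1 to 12 rows; each row is the pose to reach, as a shift and turn from the pose commanded when the call began, along the tool's axes at that moment; what a row does not reach only later rows make up. A row lasts 1/8 s, in which the tool goes at most 62.5 mm and 10.7 degrees, less where a joint would pass 70% of its speed; a pose out of reach is approached as far as the arm can. A call with a gripper value outside its range is refused whole. The fingers move at their own pace and stop on an object; "squeeze" is the grip in N (left out, the last holds). Time passes only in rows, so rows that repeat a pose let the fingers close. It gives the time, the measured TCP pose, the force and the opening at its end, in the units of the state.
- manip.sense(): the state, without advancing time (a new reading comes with each control period).
- manip.snapshot(name): name is "scene" or "top"; returns the picture (420x560x3 uint8, red, green, blue); there is no depth.
- manip.get_calibration(name): a dict with "intrinsics" (3x3 intrinsics, pixels), "dist_coeffs" ([k1, k2, p1, p2, k3] as OpenCV has them; the pictures are not rectified), "extrinsics" (4x4, takes a point from camera to world coordinates). Camera axes: x right, y up, looking along -z (the intrinsics and any distortion apply to the point x, -y, -z); pixel columns grow to the right and rows downward; lengths in m; the calibration is good to about 2 mm. A picture is of the moment at which its call begins. get_calibration takes no time and is no camera call.
- manip.sign_off(): hands the job in, once; it reports no verdict.
The state is a dict: "t": time; "q": joint angles; "qd": joint speeds; "tau": joint torques, N m; "tcp_pos": TCP position; "tool_rot": TCP orientation; "force": force on the tool from outside, world axes, zero at the start; "ft_torque": the same for the moment, N m; "finger_gap": opening from 0.0 (shut) to 1.0 (fully open).
Only numpy, scipy, OpenCV 4.12 (cv2) and the standard library are available. Lean on these libraries where they do the work, as an engineer would, in place of code of your own. Each camera call takes 0.05 s, during which the arm holds its last target.

## Working session

There is one attempt and no reset: what is moved stays moved. The work goes in short steps, Python scripts to look and compute and a tool call to move; the robot and the scene stay as the last step left them, time stands still between calls to the robot, and variables do not carry over. Pictures are saved under pics/ and viewed, and the job is handed in when it is done.

Besides the shell and the picture viewer there is one more tool, called after "Call:" by a JSON object that holds its "api" and its "payload", one argument or row to a line. apply_moves: Moves the arm, as the interface text tells. Its arguments: {"type":"object","properties":{"motion":{"type":"array"},"squeeze":{"type":"number"}},"required":["motion"]}

```bash
mkdir -p pics; ls; python3 - <<'E'
from station import manip
import cv2,json
for n in ("scene","top"):
    cv2.imwrite(f"pics/{n}0.png",cv2.cvtColor(manip.snapshot(n),cv2.COLOR_RGB2BGR))
    c=manip.get_calibration(n); print(n,{k:__import__('numpy').round(v,4).tolist() for k,v in c.items()})
print(manip.sense(), manip.grasp_offset)
E
```

```text
pics
scene {'intrinsics': [[532.0505, 0.0, 283.4482], [0.0, 532.0505, 212.0312], [0.0, 0.0, 1.0]], 'dist_coeffs': [-0.0955, 0.0, 0.0, 0.0, 0.0], 'extrinsics': [[0.861, -0.3587, 0.3606, 1.0093], [0.5087, 0.6078, -0.6097, -0.8275], [-0.0005, 0.7084, 0.7058, 1.0386], [0.0, 0.0, 0.0, 1.0]]}
top {'intrinsics': [[415.9804, 0.0, 275.4515], [0.0, 415.9804, 212.0893], [0.0, 0.0, 1.0]], 'dist_coeffs': [-0.0807, 0.0, 0.0, 0.0, 0.0], 'extrinsics': [[-0.0068, 0.9988, -0.0481, 0.4703], [-1.0, -0.0069, -0.0012, 0.0019], [-0.0015, 0.0481, 0.9988, 1.1434], [0.0, 0.0, 0.0, 1.0]]}
{'t': 0.1, 'q': array([ 9.87504437e-01,  5.28404146e-01,  1.43376396e+00,  2.11647871e-05,
        1.18140411e+00, -1.78471531e-01]), 'qd': array([-0.00069021, -0.00150339, -0.00599202, -0.0005196 ,  0.00012653,
       -0.00014018]), 'tau': array([ 5.63112189e-05, -4.43304849e+01, -1.78588039e+01, -2.44193570e-04,
        3.89342065e-03, -2.14528444e-05]), 'tcp_pos': array([0.24575228, 0.57396257, 0.23041571]), 'tool_rot': array([ 0.69331737, -0.14241962,  0.14188643, -0.69202306]), 'force': array([ 0.05845266,  0.27630815, -0.63898157]), 'ft_torque': array([ 0.01282939,  0.01745257, -0.03993817]), 'finger_gap': 1.000419807497648} 0.0187
```

View pics/scene0.png

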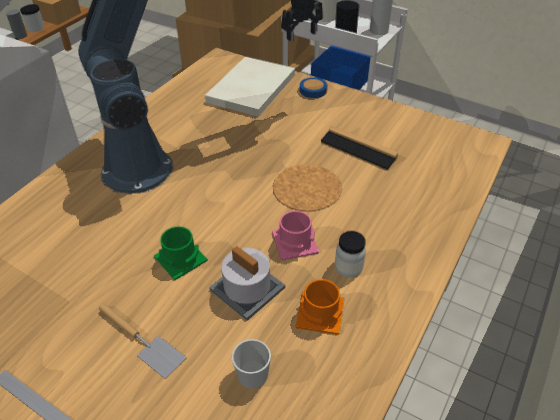

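View pics/top0.png

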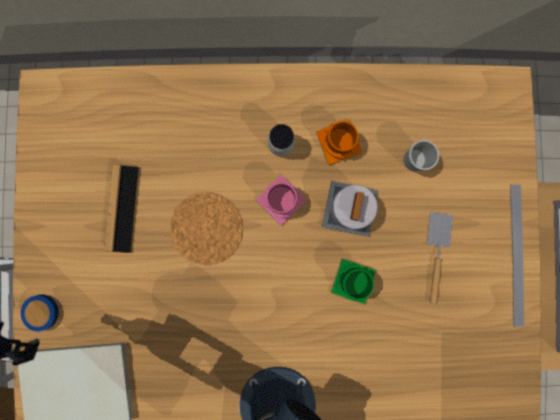

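The scene shows the silver cover with its wooden grip on the grey nest (scene 246,275; top 355,208). Things that could be mistaken for it are the green pot (top 355,283), orange pot (342,138), pink pot (282,200), tub (424,156) and jar (281,138). I choose the cover at top (355,208). The mat is at (207,228). Next I'll check with a close crop and measure.

```bash
cat > h.py <<'E'
import numpy as np,cv2
from station import manip
def ray(n,uv):
    c=manip.get_calibration(n);K=np.array(c["intrinsics"]);D=np.array(c["dist_coeffs"]);T=np.array(c["extrinsics"])
    p=cv2.undistortPoints(np.array(uv,float).reshape(-1,1,2),K,D).reshape(-1,2)
    d=np.c_[p[:,0],-p[:,1],-np.ones(len(p))]@T[:3,:3].T
    return T[:3,3],d
def plane(n,uv,z):
    o,d=ray(n,uv);return o+d*((z-o[2])/d[:,2])[:,None]
def proj(n,P):
    c=manip.get_calibration(n);K=np.array(c["intrinsics"]);D=np.array(c["dist_coeffs"]);T=np.array(c["extrinsics"])
    q=(np.array(P,float).reshape(-1,3)-T[:3,3])@T[:3,:3]
    q=q*[1,-1,-1]
    return cv2.projectPoints(q,np.zeros(3),np.zeros(3),K,D)[0].reshape(-1,2)
E
python3 - <<'E'
import cv2,numpy as np
from h import *
a=cv2.imread("pics/top0.png");b=cv2.imread("pics/scene0.png")
A=cv2.resize(a[170:250,310:400],None,fx=6,fy=6,interpolation=cv2.INTER_CUBIC)[:480,:400*1]
A=cv2.resize(a[175:245,320:390],(400,400),interpolation=cv2.INTER_CUBIC)
B=cv2.resize(b[235:315,205:285],(400,400),interpolation=cv2.INTER_CUBIC)
cv2.imwrite("pics/crop.png",np.hstack([A,B]))
# wood mask
for n,im,(x0,x1,y0,y1) in (("top",a,(335,378,188,228)),("scene",b,(228,262,244,276))):
    s=im[y0:y1,x0:x1];h=cv2.cvtColor(s,cv2.COLOR_BGR2HSV)
    m=((h[...,1]>90)&(h[...,2]>40)).astype(np.uint8)
    print(n);print("\n".join("".join(" .:#"[0 if not q else min(3,1+int(v)//80)] for q,v in zip(r,vv)) for r,vv in zip(m,h[...,2])))
h=cv2.cvtColor(a,cv2.COLOR_BGR2HSV)
# mat
s=cv2.cvtColor(b,cv2.COLOR_BGR2HSV);print("mat hsv",h[228,207],"table",h[300,207],h[228,260])
E
```

```text
top
                                   ::::####
                                        ::#
                                          :
                                           
                       ::                  
                      ::::::               
                     ::::::::             :
                    :::::::::             :
                    :::::::::             :
                    :::::::::             :
                    ::::::::              :
                    ::::::::              :
                   :::::::::              :
                   .::::::::              :
                   :::::::::               
                   ::::::::                
                   ::::::::                
                  :::::::::                
                  :::::::::                
                  :::::::::                
                  ::::::::                 
                  ::::::::                 
                 :::::::::                 
                 :::::::::                 
                 :::::::::              
[... 1145 characters left out ...]
::::          
     ..:::..::::::::::::::        
     :..:::..:.::::::::::::       
      :....::..:::::::::::::      
        ....::..::::::::::::::    
         ....::....:::::::::::    
          :...::.:.::::::::::.    
            ...:....:::::::...    
             :..::...:::::....    
              :...::...::.....    
                ....:.........    
                 :............    
                  :...:.......    
                    ..::......    
                     :........    
                      :.....      
                        ...       
                         .        
                                  
mat hsv [ 15 156 152] table [ 17 135 138] [ 16 136 175]
```

View pics/crop.png

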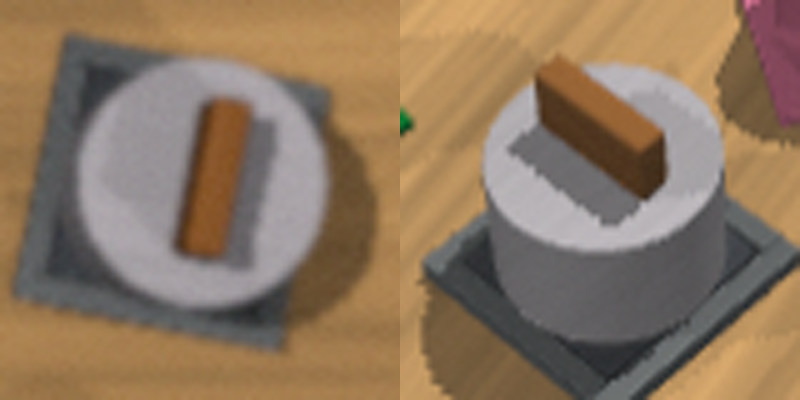

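```bash
python3 - <<'E'
from h import *
a=cv2.imread("pics/top0.png");b=cv2.imread("pics/scene0.png")
ct=np.array([(211,99),(250,103),(224,257),(187,252)])/5.714-.4+[320,175]
cs=np.array([(137,77),(157,56),(265,133),(246,155)])/5-.4+[205,235]
for n,c in(("top",ct),("scene",cs)):
    P=plane(n,c,.126);print(n,P.round(4).tolist(),P.mean(0).round(4))
    e=(P[3]+P[2]-P[0]-P[1]) if n=="top" else (P[2]+P[3]-P[0]-P[1])
    print("axis deg",np.degrees(np.arctan2(e[1],e[0])),np.linalg.norm(e/2))
# cover roof circle z=.088 and mat via hough/contour
h=cv2.cvtColor(a,cv2.COLOR_BGR2HSV)
m=(h[...,1]<50).astype(np.uint8);m[:170]=0;m[250:]=0;m[:,:320]=0;m[:,392:]=0
g=(h[...,1]<45)&(h[...,2]>115)
m=m&g.astype(np.uint8);m=cv2.morphologyEx(m,cv2.MORPH_OPEN,np.ones((3,3)))
c=max(cv2.findContours(m,0,2)[0],key=cv2.contourArea);e=cv2.minEnclosingCircle(c);print("roof",e)
print(plane("top",[e[0]],.085))
for n,im in(("top",a),("scene",b)):
    bl=cv2.GaussianBlur(im,(3,3),0).astype(int)
    lab=cv2.cvtColor(im,cv2.COLOR_BGR2LAB)
    ctr=(207,228) if n=="top" else (307,187)
    print(n,[lab[ctr[1],ctr[0]+d].tolist() for d in range(-50,51,5)])
A=cv2.resize(a[180:276,160:256],(400,400),interpolation=cv2.INTER_CUBIC)
B=cv2.resize(b[147:227,267:347],(400,400),interpolation=cv2.INTER_CUBIC)
cv2.imwrite("pics/mat.png",np.hstack([A,B]))
E
```

```text
top [[0.5676, -0.1968, 0.126], [0.5658, -0.2137, 0.126], [0.4995, -0.2013, 0.126], [0.5017, -0.1854, 0.126]] [ 0.5337 -0.1993  0.126 ]
axis deg 169.76231126851036 0.06715090687955091
scene [[0.5045, -0.2037, 0.126], [0.5052, -0.1885, 0.126], [0.5723, -0.2019, 0.126], [0.5719, -0.2168, 0.126]] [ 0.5385 -0.2027  0.126 ]
axis deg -11.157550750317878 0.06854387817390736
roof ((354.98101806640625, 206.1835479736328), 22.176803588867188)
[[ 0.5349711  -0.20023567  0.085     ]]
top [[147, 139, 161], [148, 139, 160], [147, 138, 161], [119, 140, 159], [127, 142, 161], [151, 142, 166], [128, 141, 163], [148, 143, 166], [132, 141, 164], [133, 143, 163], [124, 142, 161], [133, 142, 162], [133, 143, 161], [130, 141, 163], [130, 140, 160], [130, 140, 163], [116, 140, 160], [126, 139, 160], [137, 137, 159], [141, 138, 158], [147, 137, 161]]
scene [[162, 137, 162], [171, 138, 163], [186, 137, 166], [172, 138, 163], [151, 141, 164], [152, 141, 164], [157, 141, 166], [143, 141, 162], [145, 140, 162], [160, 143, 166], [145, 141, 163], [165, 143, 167], [152, 141, 163], [150, 140, 163], [138, 139, 162], [149, 141, 163], [142, 141, 162], [171, 138, 163], [170, 137, 163], [181, 138, 165], [180, 138, 163]]
```

View pics/mat.png

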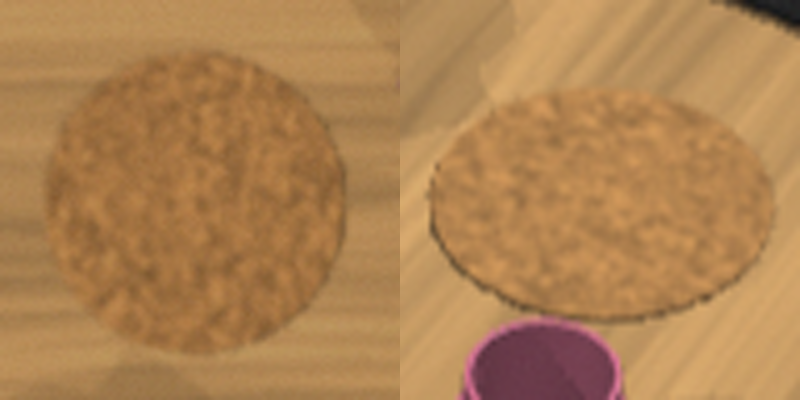

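```bash
cat >> h.py <<'E'
from scipy.spatial.transform import Rotation as R
def rel(target,yawjaw=None):
    s=manip.sense();Q=R.from_quat(s["tool_rot"]);M=Q.as_matrix()
    d=M.T@(np.array(target)-s["tcp_pos"])
    out={"units":(d/.03).round(3).tolist()}
    z=M[:,2];cur=np.degrees(np.arctan2(z[1],z[0]))
    out["jaw"]=round(cur,2)
    if yawjaw is not None:
        w=-(yawjaw-cur); w=(w+90)%180-90   # tool y is down
        out["twist"]=round(w/10,3)
    return out,M.round(3).tolist(),s["tcp_pos"].round(4),s["q"].round(3)
E
python3 - <<'E'
from h import *
ct=plane("top",[(206.6,227.8)],.004);cs=plane("scene",[(267+203/5-.4,147+204/5-.4)],.004);print("mat",ct,cs)
for uv in[(275,183),(282,200)]:print(plane("top",[uv],.08))
print(*rel([.536,-.201,.20],79.5))
E
```

```text
mat [[0.48329244 0.19248881 0.004     ]] [[0.48848876 0.18802298 0.004     ]]
[[0.59632562 0.00380066 0.08      ]]
[[ 0.55240597 -0.01384554  0.08      ]]
{'units': [19.068, 1.046, -19.931], 'jaw': np.float64(66.81), 'twist': np.float64(-1.269)} [[0.919, -0.001, 0.394], [-0.394, -0.002, 0.919], [-0.0, -1.0, -0.002]] [0.2458 0.574  0.2304] [ 0.988  0.528  1.434  0.     1.181 -0.178]
```

Call:
{"api": "apply_moves", "payload": {
  "motion": [
    [85,1.5,0,-1.6,-0.1],
    [85,3.0,0,-3.1,-0.2],
    [85,4.5,0,-4.7,-0.3],
    [85,6,0,-6.3,-0.4],
    [85,7.5,0,-7.8,-0.5],
    [85,9,0,-9.4,-0.6],
    [85,10.5,0,-11,-0.7],
    [85,12,0,-12.5,-0.8],
    [85,13.5,0,-14.1,-0.9],
    [85,15,0,-15.7,-1.0],
    [85,16.5,0,-17.2,-1.1],
    [85,18,0,-18.8,-1.2]
  ],
  "squeeze": 40
}}

```text
t: 1.6
tcp_pos: [0.5099, -0.1297, 0.2311]
tool_rot: [-0.704, 0.069, -0.069, 0.704]
force: [-0.1, 0.1, -0.3]
finger_gap: 0.995
```

Call:
{"api": "apply_moves", "payload": {
  "motion": [
    [85,0.5,0,-0.5,0],
    [85,0.5,0,-0.5,0],
    [85,0.5,0,-0.5,0]
  ]
}}

```text
t: 1.98
tcp_pos: [0.5202, -0.1439, 0.2308]
tool_rot: [-0.703, 0.07, -0.068, 0.704]
force: [-0.1, 0.7, -0.4]
finger_gap: 0.996
```

```bash
python3 - <<'E'
from h import *
print(*rel([.536,-.201,.094],79.5)); print(manip.sense()["t"],manip.sense()["force"])
E
```

```text
{'units': [0.894, 4.556, -1.769], 'jaw': np.float64(78.84), 'twist': np.float64(-0.066)} [[0.981, -0.002, 0.194], [-0.194, 0.001, 0.981], [-0.002, -1.0, 0.001]] [ 0.5202 -0.1439  0.2308] [-0.477  0.415  1.646  0.     1.084 -1.853]
1.975 [-0.11792592  0.65949352 -0.39885297]
```

Call:
{"api": "apply_moves", "payload": {
  "motion": [
    [85,0.45,0.5,-0.9,-0.07],
    [85,0.9,1.0,-1.77,-0.07],
    [85,0.9,2.5,-1.77,-0.07],
    [85,0.9,2.5,-1.77,-0.07],
    [85,0.9,2.5,-1.77,-0.07]
  ]
}}

```text
t: 2.6
tcp_pos: [0.5378, -0.2015, 0.1573]
tool_rot: [0.704, -0.064, 0.064, -0.704]
force: [1.2, 0.2, -0.6]
finger_gap: 0.996
```

```bash
python3 - <<'E'
from h import *
print(*rel([.536,-.201,.094],79.5)); print(manip.sense()["t"],manip.sense()["force"])
a=manip.snapshot("top")[160:250,310:400];b=manip.snapshot("scene")[200:320,190:310]
im=np.hstack([cv2.resize(x,(400,400),interpolation=cv2.INTER_CUBIC) for x in(a,b)])
cv2.imwrite("pics/hover.png",im[...,::-1])
E
```

```text
{'units': [-0.062, 2.111, 0.006], 'jaw': np.float64(79.6), 'twist': np.float64(0.01)} [[0.984, 0.0, 0.181], [-0.181, -0.0, 0.984], [0.0, -1.0, -0.0]] [ 0.5378 -0.2015  0.1573] [-0.553  0.555  1.633  0.     0.953 -1.942]
2.6 [ 1.24639067  0.22991494 -0.58784459]
```

View pics/hover.png

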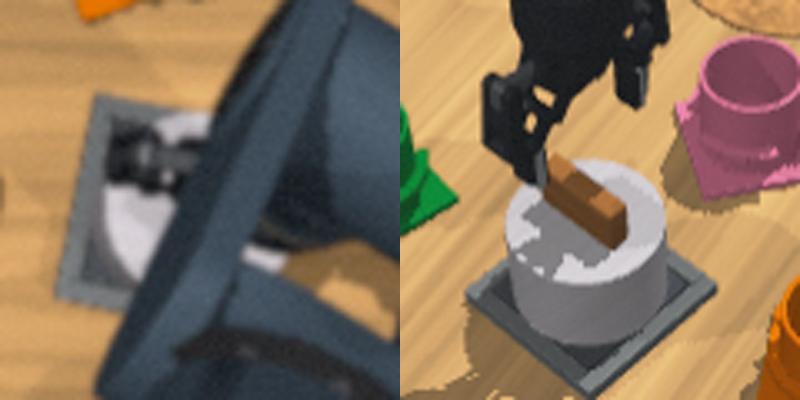

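The grip sits between the open fingers, with the near finger on its left side at about (540,170) in the crop. I'll descend and close.

Call:
{"api": "apply_moves", "payload": {
  "motion": [
    [85,-0.05,1,0,0],
    [85,-0.05,1.8,0,0],
    [85,-0.05,2.1,0,0],
    [85,-0.05,2.1,0,0],
    [50,-0.05,2.1,0,0],
    [30,-0.05,2.1,0,0],
    [20,-0.05,2.1,0,0],
    [10,-0.05,2.1,0,0],
    [10,-0.05,2.1,0,0],
    [10,-0.05,2.1,0,0]
  ],
  "squeeze": 40
}}

```text
t: 3.95
tcp_pos: [0.5364, -0.2024, 0.0938]
tool_rot: [0.704, -0.064, 0.065, -0.704]
force: [-0.4, 2.1, 4.4]
finger_gap: 0.203
```

```bash
python3 - <<'E'
from h import *
print(*rel([.536,-.201,.094],79.5)); s=manip.sense();print(s["t"],s["force"],s["ft_torque"],s["finger_gap"]*85.4)
E
```

```text
{'units': [-0.021, -0.007, 0.043], 'jaw': np.float64(79.5), 'twist': np.float64(-0.0)} [[0.983, 0.001, 0.182], [-0.182, -0.0, 0.983], [0.001, -1.0, -0.0]] [ 0.5364 -0.2024  0.0938] [-0.556  0.65   1.678  0.     0.813 -1.943]
3.95 [-0.38533334  2.07973043  4.40784743] [ 0.2212185   0.04557656 -0.05743496] 17.36457126831991
```

Call:
{"api": "apply_moves", "payload": {
  "motion": [
    [10,0,-0.03,0,0],
    [10,0,-0.06,0,0],
    [10,0,-0.06,0,0],
    [10,0,-0.06,0,0]
  ]
}}

```text
t: 4.45
tcp_pos: [0.5358, -0.2022, 0.0947]
tool_rot: [-0.704, 0.065, -0.064, 0.704]
force: [0.1, -0.0, -3.5]
finger_gap: 0.205
```

Call:
{"api": "apply_moves", "payload": {
  "motion": [
    [10,0,0,0,0.5],
    [10,0,0,0,1.0],
    [10,0,0,0,1.6],
    [10,0,0,0,1.6],
    [10,0,0,0,1.6]
  ]
}}

```text
t: 5.08
tcp_pos: [0.536, -0.2023, 0.095]
tool_rot: [-0.688, 0.162, -0.161, 0.688]
force: [0.5, -0.2, -2.2]
finger_gap: 0.2
```

Call:
{"api": "apply_moves", "payload": {
  "motion": [
    [10,0,-0.05,0,0],
    [10,0,-0.1,0,0],
    [10,0,-0.1,0,0],
    [10,0,-0.1,0,0]
  ]
}}

```text
t: 5.58
tcp_pos: [0.5353, -0.2018, 0.0972]
tool_rot: [-0.688, 0.163, -0.161, 0.689]
force: [-0.5, -0.9, -11.7]
finger_gap: 0.202
```

Engaged: the pull reads -11.7 N, against about -3 N for the free cover. Lower, turn 10 degrees further and test again, with a slightly smaller lift.

Call:
{"api": "apply_moves", "payload": {
  "motion": [
    [10,0,0.1,0,0],
    [10,0,0.1,0,0.5],
    [10,0,0.1,0,1.0],
    [10,0,0.1,0,1.0],
    [10,0,0.05,0,1.0],
    [10,0,0.01,0,1.0],
    [10,0,0.01,0,1.0],
    [10,0,0.01,0,1.0]
  ]
}}

```text
t: 6.58
tcp_pos: [0.5357, -0.202, 0.0971]
tool_rot: [-0.671, 0.222, -0.221, 0.672]
force: [0.4, -0.1, -12.3]
finger_gap: 0.204
```

Call:
{"api": "apply_moves", "payload": {
  "motion": [
    [10,0,0.09,0,0],
    [10,0,0.09,0,0.5],
    [10,0,0.09,0,1.0],
    [10,0,0.09,0,1.0],
    [10,0,0.05,0,1.0],
    [10,0,0,0,1.0],
    [10,0,0,0,1.0],
    [10,0,0,0,1.0]
  ]
}}

```text
t: 7.58
tcp_pos: [0.5361, -0.2021, 0.0971]
tool_rot: [-0.65, 0.279, -0.279, 0.65]
force: [0.5, -0.1, -12.6]
finger_gap: 0.208
```

Call:
{"api": "apply_moves", "payload": {
  "motion": [
    [10,0,0.09,0,0],
    [10,0,0.09,0,0.5],
    [10,0,0.09,0,1.0],
    [10,0,0.09,0,1.0],
    [10,0,0.05,0,1.0],
    [10,0,0,0,1.0],
    [10,0,0,0,1.0],
    [10,0,0,0,1.0]
  ]
}}

```text
t: 8.57
tcp_pos: [0.5361, -0.2021, 0.0971]
tool_rot: [-0.623, 0.335, -0.334, 0.623]
force: [0.5, -0.3, -11.2]
finger_gap: 0.208
```

Call:
{"api": "apply_moves", "payload": {
  "motion": [
    [10,0,0.09,0,0],
    [10,0,0.09,0,0.5],
    [10,0,0.09,0,1.0],
    [10,0,0.09,0,1.0],
    [10,0,0.05,0,1.0],
    [10,0,0,0,1.0],
    [10,0,0,0,1.0],
    [10,0,0,0,1.0]
  ]
}}

```text
t: 9.57
tcp_pos: [0.5358, -0.2021, 0.0971]
tool_rot: [-0.591, 0.388, -0.387, 0.591]
force: [-0.2, -0.2, -12.0]
finger_gap: 0.204
```

Call:
{"api": "apply_moves", "payload": {
  "motion": [
    [10,0,0.09,0,0],
    [10,0,0.09,0,0.5],
    [10,0,0.09,0,1.0],
    [10,0,0.09,0,1.0],
    [10,0,0.05,0,1.0],
    [10,0,0,0,1.0],
    [10,0,0,0,1.0],
    [10,0,0,0,1.0]
  ]
}}

```text
t: 10.58
tcp_pos: [0.5363, -0.2022, 0.0972]
tool_rot: [-0.555, 0.438, -0.438, 0.555]
force: [-0.7, -0.0, -11.8]
finger_gap: 0.204
```

```bash
python3 - <<'E'
from h import *
print(*rel([.536,-.201,.094],79.5)); s=manip.sense();print(s["t"],s["force"],s["ft_torque"],s["finger_gap"]*85.4)
b=manip.snapshot("scene")[200:320,190:310]
cv2.imwrite("pics/t1.png",cv2.resize(b,(480,480),interpolation=cv2.INTER_CUBIC)[...,::-1])
E
```

```text
{'units': [-0.043, 0.108, -0.001], 'jaw': np.float64(13.51), 'twist': np.float64(-6.599)} [[0.234, 0.0, 0.972], [-0.972, 0.0, 0.234], [-0.0, -1.0, 0.0]] [ 0.5363 -0.2022  0.0972] [-0.556  0.644  1.676  0.     0.822 -0.792]
10.575 [-6.71348067e-01 -4.18098732e-03 -1.17601442e+01] [-0.04110175 -0.03957149 -0.02680337] 17.430182076701936
```

View pics/t1.png

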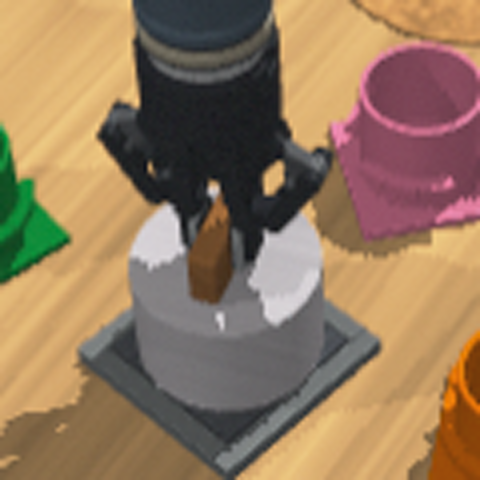

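The cover turns with the gripper and the bar points toward the camera at about (210,250). It has turned 66 degrees, with no gap found yet. I'll go on.

Call:
{"api": "apply_moves", "payload": {
  "motion": [
    [10,0,0.09,0,0],
    [10,0,0.09,0,0.5],
    [10,0,0.09,0,1.0],
    [10,0,0.09,0,1.0],
    [10,0,0.05,0,1.0],
    [10,0,0,0,1.0],
    [10,0,0,0,1.0],
    [10,0,0,0,1.0]
  ]
}}

```text
t: 11.62
tcp_pos: [0.5362, -0.2023, 0.0972]
tool_rot: [-0.515, 0.484, -0.484, 0.515]
force: [0.6, 0.7, -11.4]
finger_gap: 0.202
```

Call:
{"api": "apply_moves", "payload": {
  "motion": [
    [10,0,0.09,0,0],
    [10,0,0.09,0,0.5],
    [10,0,0.09,0,1.0],
    [10,0,0.09,0,1.0],
    [10,0,0.05,0,1.0],
    [10,0,0,0,1.0],
    [10,0,0,0,1.0],
    [10,0,0,0,1.0]
  ]
}}

```text
t: 12.62
tcp_pos: [0.5364, -0.2025, 0.098]
tool_rot: [0.471, -0.527, 0.528, -0.471]
force: [-1.0, -0.3, -2.3]
finger_gap: 0.204
```

Call:
{"api": "apply_moves", "payload": {
  "motion": [
    [10,0,0.05,0,0],
    [10,0,0.05,0,0.2],
    [10,0,0.05,0,0.2],
    [10,0,0,0,0.2],
    [10,0,-0.1,0,0.2],
    [10,0,-0.1,0,0.2],
    [10,0,-0.1,0,0.2]
  ]
}}

```text
t: 13.5
tcp_pos: [0.5362, -0.2024, 0.1009]
tool_rot: [0.462, -0.536, 0.536, -0.462]
force: [-0.9, 0.5, -2.6]
finger_gap: 0.202
```

Call:
{"api": "apply_moves", "payload": {
  "motion": [
    [10,0,-0.1,0,0],
    [10,0,-0.2,0,0],
    [10,0,-0.3,0,0],
    [10,0,-0.4,0,0],
    [10,0,-0.4,0,0]
  ]
}}

```text
t: 14.12
tcp_pos: [0.5363, -0.2025, 0.1132]
tool_rot: [0.462, -0.535, 0.536, -0.462]
force: [-0.2, 0.9, -1.6]
finger_gap: 0.203
```

Call:
{"api": "apply_moves", "payload": {
  "motion": [
    [10,0,-0.3,0,0],
    [10,0,-0.7,0,0],
    [10,0,-1.2,0,0],
    [10,0,-1.7,0,0],
    [10,0,-2.2,0,0],
    [10,0,-2.7,0,0],
    [10,0,-3.2,0,0],
    [10,0,-3.7,0,0],
    [10,0,-4,0,0],
    [10,0,-4,0,0]
  ]
}}

```text
t: 15.38
tcp_pos: [0.5365, -0.2026, 0.2336]
tool_rot: [0.461, -0.535, 0.536, -0.462]
force: [-0.9, -0.5, -3.1]
finger_gap: 0.203
```

```bash
python3 - <<'E'
from h import *
print(*rel([.486,.190,.20])); s=manip.sense();print(s["t"],s["force"],s["finger_gap"]*85.4)
cv2.imwrite("pics/t2.png",manip.snapshot("scene")[...,::-1])
E
```

```text
{'units': [-12.694, 1.107, -3.6], 'jaw': np.float64(-8.49)} [[-0.148, 0.001, 0.989], [-0.989, -0.001, -0.148], [0.001, -1.0, 0.002]] [ 0.5365 -0.2026  0.2336] [-0.556  0.455  1.563  0.     1.122 -0.408]
15.375 [-0.85046198 -0.48538692 -3.05117041] 17.36726347953871
```

View pics/t2.png

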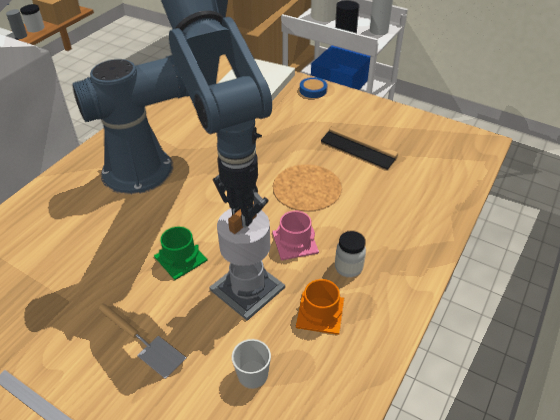

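The cover is off at (243,237) and the pot (245,285) is still in its nest. The rim is at about 156 mm, above everything on the way, so I'll carry it to the mat.

Call:
{"api": "apply_moves", "payload": {
  "motion": [
    [10,-0.4,0,-0.1,0],
    [10,-1.2,0,-0.3,0],
    [10,-2.4,0,-0.7,0],
    [10,-3.7,0,-1.0,0],
    [10,-5.0,0,-1.4,0],
    [10,-6.3,0,-1.8,0],
    [10,-7.6,0,-2.2,0],
    [10,-8.9,0,-2.5,0],
    [10,-10.2,0,-2.9,0],
    [10,-11.4,0,-3.2,0],
    [10,-12.3,0,-3.5,0],
    [10,-12.7,0,-3.6,0]
  ]
}}

```text
t: 16.92
tcp_pos: [0.4835, 0.1928, 0.2325]
tool_rot: [-0.463, 0.535, -0.534, 0.462]
force: [0.3, 0.3, -2.1]
finger_gap: 0.204
```

Call:
{"api": "apply_moves", "payload": {
  "motion": [
    [10,0,0,0,0],
    [10,0,0,0,0]
  ]
}}

```text
t: 17.18
tcp_pos: [0.4855, 0.1898, 0.2327]
tool_rot: [0.462, -0.536, 0.536, -0.461]
force: [0.5, -0.3, -2.7]
finger_gap: 0.207
```

```bash
python3 - <<'E'
from h import *
print(*rel([.486,.190,.0818])); s=manip.sense();print(s["t"],s["force"],s["finger_gap"]*85.4)
cv2.imwrite("pics/t3.png",np.vstack([manip.snapshot("scene")[100:320],manip.snapshot("top")[120:320]])[...,::-1])
E
```

```text
{'units': [-0.012, 5.031, 0.016], 'jaw': np.float64(-8.52)} [[-0.148, -0.0, 0.989], [-0.989, -0.001, -0.148], [0.001, -1.0, -0.0]] [0.4855 0.1898 0.2327] [ 1.580e-01  3.870e-01  1.689e+00 -1.000e-03  1.066e+00  3.070e-01]
17.175 [ 0.46236009 -0.27384439 -2.72461648] 17.688793498977322
```

View pics/t3.png

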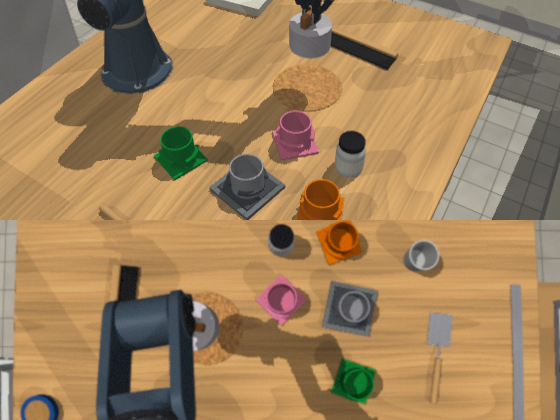

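The cover hangs above the mat (scene crop 310,37; top crop 203,327) and the pot is upright in its nest. I'll lower it to about 6 mm above contact.

Call:
{"api": "apply_moves", "payload": {
  "motion": [
    [10,0,0.4,0,0],
    [10,0,1.0,0,0],
    [10,0,1.6,0,0],
    [10,0,2.2,0,0],
    [10,0,2.8,0,0],
    [10,0,3.4,0,0],
    [10,0,3.9,0,0],
    [10,0,4.3,0,0],
    [10,0,4.6,0,0],
    [10,0,4.8,0,0],
    [10,0,4.8,0,0],
    [10,0,4.8,0,0]
  ]
}}

```text
t: 18.77
tcp_pos: [0.4859, 0.1905, 0.0892]
tool_rot: [0.461, -0.535, 0.536, -0.462]
force: [0.3, -0.1, -2.8]
finger_gap: 0.199
```

Call:
{"api": "apply_moves", "payload": {
  "motion": [
    [10,0,0.05,0,0],
    [10,0,0.1,0,0],
    [10,0,0.14,0,0],
    [10,0,0.14,0,0],
    [10,0,0.14,0,0]
  ]
}}

```text
t: 19.4
tcp_pos: [0.4856, 0.1904, 0.0846]
tool_rot: [0.462, -0.536, 0.536, -0.462]
force: [0.5, -0.4, -2.9]
finger_gap: 0.205
```

Call:
{"api": "apply_moves", "payload": {
  "motion": [
    [10,0,0.03,0,0],
    [10,0,0.06,0,0],
    [10,0,0.08,0,0],
    [10,0,0.08,0,0],
    [10,0,0.08,0,0]
  ]
}}

```text
t: 20.02
tcp_pos: [0.4856, 0.1904, 0.0822]
tool_rot: [0.462, -0.536, 0.536, -0.462]
force: [-0.1, 0.1, -2.7]
finger_gap: 0.208
```

Call:
{"api": "apply_moves", "payload": {
  "motion": [
    [10,0,0.02,0,0],
    [10,0,0.03,0,0],
    [10,0,0.03,0,0],
    [10,0,0.03,0,0]
  ]
}}

```text
t: 20.52
tcp_pos: [0.4856, 0.1905, 0.0818]
tool_rot: [0.461, -0.536, 0.536, -0.462]
force: [-2.5, -0.9, 6.0]
finger_gap: 0.206
```

Contact with the mat (+6 N). I'll let go.

Call:
{"api": "apply_moves", "payload": {
  "motion": [
    [22,0,0,0,0],
    [30,0,0,0,0],
    [45,0,0,0,0],
    [60,0,0,0,0],
    [60,0,0,0,0],
    [60,0,-0.3,0,0],
    [60,0,-1,0,0],
    [60,0,-2,0,0],
    [60,0,-3,0,0],
    [60,0,-4,0,0],
    [60,0,-4.5,0,0],
    [60,0,-4.5,0,0]
  ]
}}

```text
t: 22.02
tcp_pos: [0.4861, 0.1905, 0.2174]
tool_rot: [0.461, -0.535, 0.536, -0.462]
force: [1.1, -0.3, 0.8]
finger_gap: 0.706
```

Call:
{"api": "apply_moves", "payload": {
  "motion": [
    [60,-1,0,0,0],
    [60,-2,0,0,0],
    [60,-4,0,0,0],
    [60,-5.5,0,0,0],
    [60,-7,0,0,0],
    [60,-8,0,0,0],
    [60,-8,0,0,0],
    [60,-8,0,0,0]
  ]
}}

```text
t: 23.02
tcp_pos: [0.5201, 0.4267, 0.2147]
tool_rot: [-0.463, 0.536, -0.536, 0.46]
force: [-1.3, 1.0, -0.1]
finger_gap: 0.702
```

```bash
python3 - <<'E'
from h import *
s=manip.sense();print(s["t"],s["tcp_pos"],s["force"])
a=manip.snapshot("top");b=manip.snapshot("scene")
cv2.imwrite("pics/f_top.png",a[...,::-1]);cv2.imwrite("pics/f_sc.png",b[...,::-1])
E
```

```text
23.025 [0.52011316 0.42667548 0.21467048] [-1.32419289  0.97380552 -0.0856203 ]
```

View pics/f_sc.png

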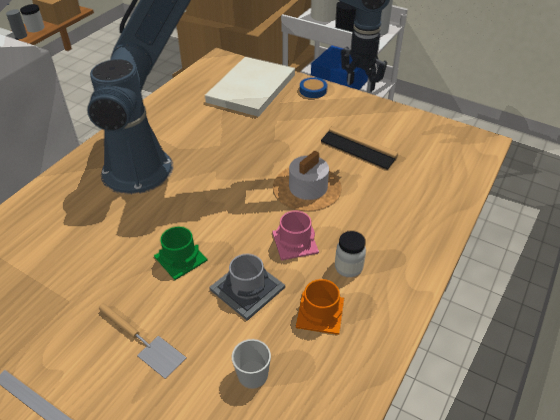

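View pics/f_top.png

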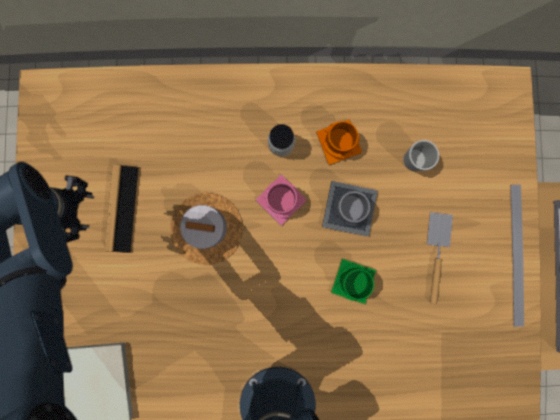

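The cover stands upright and centred on the mat (top 203,228; scene 309,178), and the gripper is well away from it. The pot is in its nest (top 354,207), and the other things are where they were.

```bash
python3 -c "
from station import manip
print(manip.sign_off())"
```

```text
the job is handed in; nothing more can be done
None
```

The cover is off the pot and stands rim down on the cork mat, released, with the arm well clear. I handed the job in at about 23 s.

- **Finding the gap:** I gripped the wooden bar and turned the cover in 10 degree steps after a first 16, with a light pull at each step. The pulls read about 11–12 N while it was caught. At 86 degrees the pull fell to about 2.3 N, so I turned 2 degrees more and it lifted straight off.
- **The pot:** The caught pulls are about the cover's and pot's weight together. They may have raised the pot by a fraction of a millimetre, which I did not measure. It stayed in its nest.
- **Setting down:** I lowered it slowly until it touched at about 6 N, at roughly (0.486, 0.190), then opened the fingers.
- **Last checks:** In the final pictures from both cameras the cover stands upright, close to the middle of the mat and wholly on it. The pot is in its nest, and the jar, squeegee, spatula, tub and coloured look-alikes appear unmoved. I judged this by eye and did not measure it again.
- **Disagreement:** The two cameras differed by about 6 mm on the grip's position and 7 mm on the mat's centre, more than the stated 2 mm. I used values between them. The mat leaves about 44 mm around the cover.

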